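# Unpin the serving tongs and lift the choux bun with them

### The job

Draw the keeper pin up out of the tongs holder, park it hanging upright in the holder's side notch and let go of it; then take the tongs by their arms, close the jaws on the round choux bun and lift it about 10 cm straight off its stand. Finish while still holding the bun up, still, in the tongs: do not put it down, never touch it with the gripper's fingers, and leave the slice and everything else on the table where it is.

Things in the scene. Friction and masses are not known exactly. Their poses are not given: they have to be found in the camera images.
- holder: fixed dark wooden tongs holder; origin on the table under its bore, x towards the jaws of the resting tongs. Base board 6 mm thick, 90 mm wide, x -37 to 153 mm; rear block 50 x 56 mm and front crossbar (x 132 to 152 mm), both 30 mm high, carry the tongs; between them (x 30 to 130 mm) only the base board lies below. A forked bracket 52 mm high on its +y side has the notch.
- bore (a point): mouth of the vertical bore (13 mm wide, 24 mm deep), on its axis, 30 mm above the table.
- notch (a point): parking point in the side notch: a slot 16 mm wide in a level fork 10 mm thick, at the fork's upper face, 52 mm above the table, 66 mm in holder +y from the bore; axes as the holder's. The slot runs along holder y from 16 mm on the bore side (closed end) to 22 mm on the outer side (open). Free below down to the table.
- pin: loose keeper pin, 70 g; origin at the centre of its foot, z up. Shank 10 mm thick, 45 mm long; flange 32 mm wide, z 45 to 49 mm; black round grip 20 mm thick, z 49 to 89 mm. Starts upright in the bore through the bend of the tongs, its flange 3 mm above them, so that they cannot be lifted. Parked, its shank hangs in the slot and its flange lies on the fork: foot 45 mm below point notch.
- tongs: steel serving tongs (left arm and bend), lying flat, underside 30 mm above the table; origin on the pivot (centre of the bend) at the underside, x to the jaws along the centreline when open, z up. Arms 3 mm thick, 18 mm high, 190 mm long, 120 g in all, balanced 89 mm ahead of the pivot. The bend is 29 mm over its outside; the arms can be gripped 45 to 120 mm ahead of the pivot.
- jaw: right arm of the tongs, same origin; its frame equals the left arm's when open and turns about z as they close (0.22 rad on the bun, at most 0.36). A spring holds the tongs open: to close them takes 5 N at the grip points at first, about 7 N at the bun. Let go, they spring open; held slightly squeezed (50 mm at the grip points) they can be carried open.
- grip_left (a point): grip point on the outer face of the left arm, 85 mm ahead of the pivot, 11 mm above the underside. The arms are 55 mm apart over the outside here when open, 37 to 38 mm on the bun (then parallel).
- grip_right (a point): the like point on the right arm.
- tip_left (a point): centre of the inner face of the left jaw, 168 mm ahead of the pivot, 11 mm above the underside. The jaws are shallow vertical V plates 44 mm long and 22 mm high; the inner faces stand about 85 mm apart when open, at least 70 mm at their ends.
- tip_right (a point): the like point on the right jaw.
- bun: round choux bun, 44 mm wide (straight sides from 12 to 22 mm up), 35 mm high, 30 to 55 g, origin at the centre of its underside, standing on one of the two cake stands.
- bun_center (a point): centre of the bun, 17.5 mm above its underside.
- stand_a: fixed white cake stand, flat round top 90 mm wide, its upper face 60 mm above the table, origin on the table under its centre; carries the bun. The two stands swap places from run to run.
- stand_b: the like stand with the square slice.
- slice: square pastry slice, 40 x 40 x 30 mm, origin at the centre of its underside; on the other cake stand. Stays where it is.
- votive: amber glass tumbler, 64 mm wide, 70 mm high, origin under its centre; bystander.
- votive2: second amber glass tumbler, same size; bystander.
- spoon: steel spoon, about 180 mm long, lying on the table on the robot's right; bystander.
- jar: glass jar with a brass lid, 60 mm wide, 90 mm high, origin under its centre; bystander.
- giftbox: small cardboard gift box, 90 x 70 x 50 mm; bystander.
- saucer: white plate, 140 mm wide, 18 mm high; bystander.
Not all that is in view belongs to the job. Leave any pink look-alike of the tongs alone.

How it is judged:
By the outcome, as a careful person would: the job done as asked, in the order asked, and still so for the second after the job is handed in, while the arm keeps its last pose, push and grip.
It also fails if it takes over 59 s, if anything falls off the work surface, if the arm or the gripper's body presses on something with over 40 N, if the wrist force passes 120 N, or if a joint passes its speed limit or range.

### The arm

A 7-joint arm with a two-finger parallel gripper is mounted at the origin on the work surface. World frame = base frame: x ahead of the robot, y to its left, z up, the work surface at z = 0. Lengths are in mm, angles in rad, forces in N, time in s.
With the tool pointing down it reaches from about 425 to 875 mm from the base axis. Payload 4.7 kg.
Tool frame: the origin (TCP) lies on the centre line of the jaws, within the pads' length; the fingertips stand 11 mm ahead of it and the grasp point (between the pads) lies 8 mm behind it (r.tip_reach is the distance from the TCP to the fingertips, in mm); z points along the fingers, y is the line along which they close (so a half turn about z gives the same grasp; the last joint's range is limited). The gripper opens to 87 mm and grips with 3 to 60 N. Pads are 19 mm wide; open, the fingers measure 117 mm over their backs; the gripper's body (75 mm by 190 mm) begins 51 mm behind the grasp point.
Start: joints at [1.198, 0.321, -0.07, 1.45, 0.023, 1.371, -0.057], TCP at [245.18, -602.006, 233.587] pointing down, gripper open.
Joint ranges: [-2.86, 2.86], [-0.3, 2.09], [-1.38, 1.24], [0.06, 2.45], [-1.56, 4.7], [0.09, 2.05], [-2.69, 2.69]. Speed limits (rad/s): [2.57, 2.57, 3.14, 3.14, 3.14, 3.14, 3.14].

### API

Orientations are given as a 3x3 rotation matrix whose columns are the frame's x, y, z axes.
In Python, from station import r gives the robot as it stands. The module is installed in compiled form; this text tells all that it offers. Calls block until the motion is done:
- r.movep(position, orientation): joint-space move of the TCP to a pose.
- r.movel(position, ori=None, feed=150, max_force=None): straight line of the TCP; ori=None keeps the orientation; feed is the mean speed in mm/s. With max_force (N) it stops when the force on the tool has changed by that much, and returns True; else False.
- r.movej(angles): joint-space move.
- r.move_gripper(opening, grasp_force=None): finger opening in mm; grasp_force is the grip in N (None keeps the last); returns when the fingers have stopped.
- r.hold(seconds).
- r.ik(position, orientation): joint angles nearest the present ones, or None.
- r.observe(): the state.
- r.camera(name): name is "side" or "top"; returns the picture (420x560x3 uint8, blue, green, red); there is no depth.
- r.camera_params(name): a dict with "K" (3x3 intrinsics, pixels), "world_to_cam" (4x4, takes a point from world to camera coordinates). Camera axes: x right, y up, looking along -z (the intrinsics and any distortion apply to the point x, -y, -z); pixel columns grow to the right and rows downward; lengths in mm; the calibration is good to about 2 mm. A picture is of the moment at which its call begins. camera_params takes no time and is no camera call.
A pose or a line that the arm cannot do raises r.Unreachable and nothing moves.
- r.job_done(): hands the job in; it is judged then, once.
The state is a dict: "clock": time; "joint_pos": joint angles; "qvel": joint speeds; "joint_efforts": joint torques, N m; "ee_pos": TCP position; "eef_rot": TCP orientation; "contact_force": force on the tool from outside, world axes, zero at the start; "moment": the same for the moment, N m; "finger_gap": finger opening in mm; "grip_force": force on a finger pad.
Only numpy, scipy, OpenCV 4.12 (cv2) and the standard library are available. Lean on these libraries where they do the work, as an engineer would, in place of code of your own. Each camera call takes 0.05 s, during which the arm holds its last target. There are 200 camera calls.

## Working session

There is one attempt and no reset: what is moved stays moved. The work goes in short steps, each a Python script; the robot and the scene stay as the last script left them, time stands still between calls to the robot, and variables do not carry over. Pictures are saved under pics/ and viewed, at most 10 in all, crops included, and the job is handed in when it is done.

```bash
mkdir -p pics
python3 - <<'E'
from station import r
import cv2
for n in("top","side"):
    cv2.imwrite(f"pics/{n}0.png",r.camera(n)); p=r.camera_params(n); print(n,{k:(v.tolist() if hasattr(v,'tolist') else v) for k,v in p.items()})
print(r.observe()["clock"],r.tip_reach)
E
```

```text
top {'K': [[424.294815570244, 0.0, 278.29655460865996], [0.0, 424.294815570244, 210.28878751677206], [0.0, 0.0, 1.0]], 'world_to_cam': [[0.010211501309885197, -0.999946712142656, 0.00151595385505393, 5.227705405390461], [0.9929528733086909, 0.010319062604492939, 0.11805976594496352, -567.7489370243804], [-0.11806911801573355, 0.0002997032815874773, 0.9930053340989311, -1033.2921980609187], [0.0, 0.0, 0.0, 1.0]]}
side {'K': [[525.3149669178047, 0.0, 280.2659891403076], [0.0, 525.3149669178047, 213.0987469827947], [0.0, 0.0, 1.0]], 'world_to_cam': [[0.689153147039113, -0.7243257531991629, -0.020497394433243343, -352.56688011855607], [0.40452555006900687, 0.3611052434184185, 0.8402154976653861, -307.5879573910951], [-0.6011880065898305, -0.5873288741652243, 0.5418650886561672, -1382.1313796804993], [0.0, 0.0, 0.0, 1.0]]}
0.1 11.0
```

View pics/top0.png

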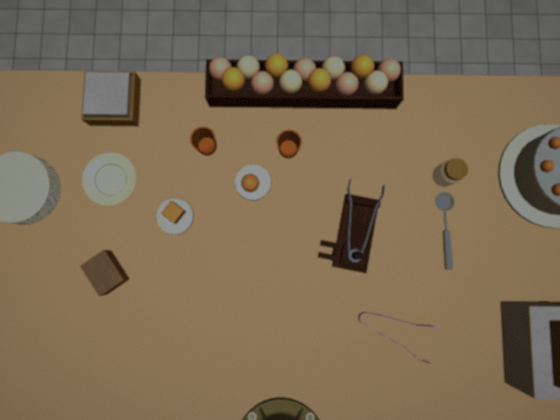

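View pics/side0.png

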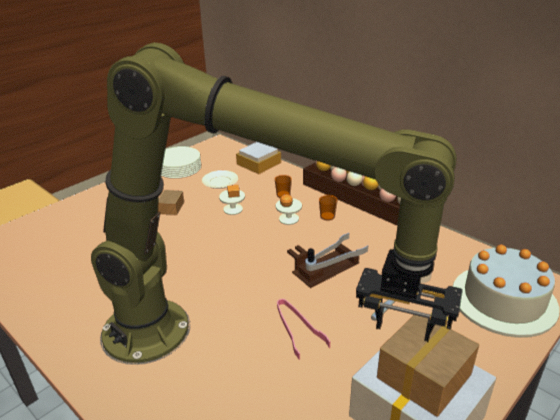

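The top view shows the steel tongs on the dark holder at about (357,230), with the pin at (355,255) and the fork at (327,247). The bun on its stand is at (251,183), the slice on the other stand at (173,212), and the tumblers at (204,142) and (289,145). There are two tongs-like things: steel at (360,215) and pink at (395,335). The steel pair lies on the holder under the pin, so it is the one meant. The round orange thing at (251,183) is the bun. An enlarged crop will confirm both.

```bash
cat > h.py <<'E'
import numpy as np, cv2
from station import r
P={n:r.camera_params(n) for n in("top","side")}
def ray(n,uv):
    K=np.array(P[n]["K"]);T=np.array(P[n]["world_to_cam"]);R=T[:3,:3]
    d=np.linalg.solve(K,[uv[0],uv[1],1.]); d=R.T@(d*[1,-1,-1]); return -R.T@T[:3,3],d
def onz(n,uv,z):
    o,d=ray(n,uv); return o+d*(z-o[2])/d[2]
def proj(n,p):
    K=np.array(P[n]["K"]);T=np.array(P[n]["world_to_cam"]);c=T[:3,:3]@p+T[:3,3]; q=K@(c*[1,-1,-1]); return q[:2]/q[2]
def tri(a,b):
    (o1,d1),(o2,d2)=ray("top",a),ray("side",b)
    s=np.linalg.lstsq(np.c_[d1,-d2],o2-o1,rcond=None)[0]
    return (o1+d1*s[0]+o2+d2*s[1])/2, np.linalg.norm(o1+d1*s[0]-o2-d2*s[1])
E
python3 - <<'E'
import cv2,numpy as np
t=cv2.imread("pics/top0.png");s=cv2.imread("pics/side0.png")
f=lambda im,x,y,w,h,k:cv2.resize(im[y:y+h,x:x+w],None,fx=k,fy=k,interpolation=cv2.INTER_CUBIC)
a=f(t,310,170,80,110,5) #400x550
b=f(s,280,220,100,70,4) #400x280
c=f(t,225,160,50,45,6);c=np.pad(c,((0,0),(0,100),(0,0)))
R=np.vstack([b,c]);R=R[:550]
o=np.hstack([a,np.pad(R,((0,550-R.shape[0]),(0,0),(0,0)))])
o=np.clip(255*(o/255.)**0.55,0,255).astype('uint8')
cv2.imwrite("pics/c1.png",o)
E
```

```text
(no output)
```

View pics/c1.png

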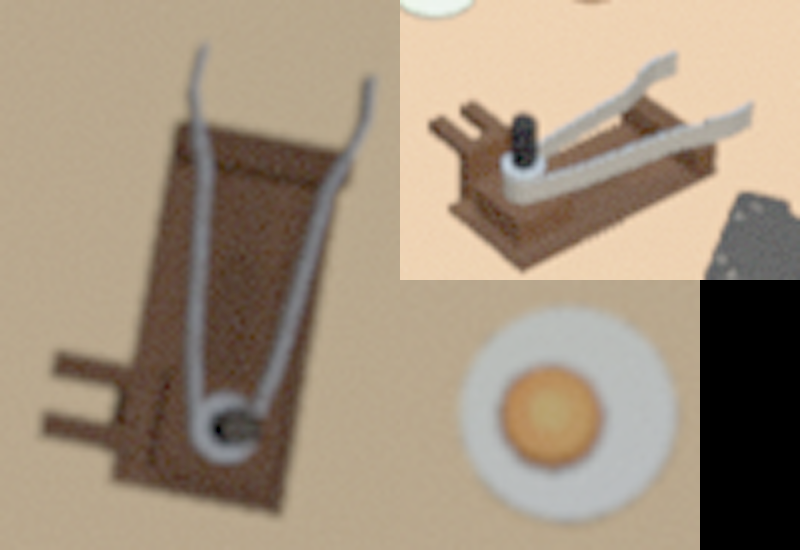

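The crops confirm it: the holder, with its fork to the image left, the steel tongs under the flanged black pin, and the round bun at top-view (251,183). Next I measure.

```bash
cat > meas.py <<'E'
from h import *
from scipy.optimize import least_squares
from scipy.ndimage import map_coordinates
def avg(n,k=8): return np.mean([r.camera(n).astype(float) for _ in range(k)],0)
if __name__=="__main__":
    t,s=avg("top"),avg("side"); np.save("t.npy",t);np.save("s.npy",s)
    g=t.mean(2)
    def cross(prof,lvl=None):   # first 50% crossing
        lvl=lvl or (prof[:3].mean()+prof[-4:].mean())/2; q=np.sign(prof-lvl); i=np.where(q[:-1]*q[1:]<0)[0]
        return None if len(i)==0 else i[0]+(prof[i[0]]-lvl)/(prof[i[0]]-prof[i[0]+1])
    def samp(p0,p1,n=40):
        u=np.linspace(p0[0],p1[0],n);v=np.linspace(p0[1],p1[1],n); c=cross(map_coordinates(g,[v,u],order=1))
        return None if c is None else (np.array(p0)+(np.array(p1)-p0)*c/(n-1))
    L=[samp((344-(y-205)*.19-5,y),(344-(y-205)*.19+5,y)) for y in range(206,236)]
    R=[samp((374.5-(y-220)*.19+5,y),(374.5-(y-220)*.19-4,y)) for y in range(222,266)]
    B=[samp((x,266+(x-334)*.21+5),(x,266+(x-334)*.21-4)) for x in range(336,362)]
    L,R,B=[np.array([onz("top",p,6)[:2] for p in e if p is not None]) for e in(L,R,B)]
    def res(q):
        c,sn=np.cos(q[2]),np.sin(q[2]); f=lambda e:(e-q[:2])@np.array([[c,-sn],[sn,c]])
        return np.r_[f(L)[:,1]-45,f(R)[:,1]+45,f(B)[:,0]+37]
    o=least_squares(res,[600,-180,-.2],loss="soft_l1"); rr=res(o.x)
    print("holder",o.x,"res med L,R,B",[np.round(np.median(x),2) for x in np.split(rr,[len(L),len(L)+len(R)])],np.std(rr))
    # flange outer circle
    c0=np.array([354.8,255.4]); pts=[]
    for a in np.radians(np.arange(30,200,6)):
        d=np.array([np.cos(a),np.sin(a)]); p=samp(c0+d*4.5,c0+d*10)
        if p is not None: pts.append(onz("top",p,55)[:2])
    pts=np.array(pts); f=least_squares(lambda q:np.hypot(*(pts-q[:2]).T)-q[2],[*pts.mean(0),16],loss="soft_l1"); print("flange c,r",f.x)
    # arms: brightness-weighted centroid per row
    for nm,(x0,y0,x1,y1) in dict(left=(350.5,206,349.3,242),right=(374,213,364,246)).items():
        P_=[]
        for y in range(y0,y1):
            xc=x0+(x1-x0)*(y-y0)/(y1-y0); xs=np.arange(int(xc)-4,int(xc)+6); w=g[y,xs]-np.median(g[y,xs]); w[w<15]=0
            if w.sum()>0: P_.append(onz("top",(np.sum(w*xs)/w.sum(),y),48)[:2])
        P_=np.array(P_); vx,vy,x,y=cv2.fitLine(P_.astype(np.float32),cv2.DIST_HUBER,0,.01,.01).ravel(); 
        if vx<0: vx,vy=-vx,-vy
        print(nm,"line",x,y,"ang",np.arctan2(vy,vx))
    def blob(im,box,name):
        x,y,w,h=box; hsv=cv2.cvtColor(im[y:y+h,x:x+w].astype(np.uint8),cv2.COLOR_BGR2HSV)
        m=cv2.inRange(hsv,(5,150,60),(20,255,255)); n,l,st,ce=cv2.connectedComponentsWithStats(m); i=1+st[1:,4].argmax()
        print(name,st[i],ce[i]+[x,y]); c=st[i]; return np.array([x+c[0]+(c[2]-1)/2,y+c[1]+(c[3]-1)/2]),ce[i]+[x,y]
    a,b=blob(t,(236,168,30,30),"bun top"),blob(s,(275,190,25,18),"bun side")
    print("bun tri",tri(a[1],b[1]),"top@77.5",onz("top",a[1],77.5),"side@77.5",onz("side",b[1],77.5))
    # stand disc
    w=(g[155:210,225:280]>0.5*(g[165:175,240:243].mean()+g[185,226])).astype(np.uint8)
    cs=max(cv2.findContours(w,0,2)[0],key=cv2.contourArea); (x,y),rad=cv2.minEnclosingCircle(cs); print("stand",onz("top",(x+225,y+155),60),rad)
    print("table/side of pin; cam pos",ray("top",(0,0))[0],"notch gap px->",onz("top",(326.5,249.4),52))
E
python3 meas.py
```

```text
holder [ 458.27547344 -175.49946788  119.18227994] res med L,R,B [np.float64(0.05), np.float64(-0.01), np.float64(-0.02)] 0.3466989723889503
flange c,r [ 458.55909682 -177.08822997   18.29519064]
left line 540.6929 -165.39433 ang -0.072069526
right line 520.4116 -217.55128 ang -0.43658853
bun top [  6   7  16  16 188] [249.76595745 182.44680851]
bun side [  1   0  16  16 189] [284.38095238 196.88888889]
bun tri (array([624.45267535,  81.80640086,  95.10967082]), np.float64(5.7070823765676915)) top@77.5 [629.83330675  81.08602835  77.5       ] side@77.5 [643.20346407 103.69152003  77.5       ]
stand [635.51944594  75.72313901  60.        ] 18.12811279296875
table/side of pin; cam pos [ 441.69465714   11.39574472 1093.08504602] notch gap px-> [ 470.42543304 -107.73357796   52.        ]
```

The holder fits at (458.3, -175.5) with yaw -0.198 (modulo 2π), residuals under 0.4 mm. The predicted notch of (471.3, -110.8) agrees with the measured gap. The right-arm fit was clipped by its window. The side-view bun box was clipped as well, so I redo that measurement and then go for the pin.

```bash
cat >> h.py <<'E'
HX,HY,YAW=458.3,-175.7,-0.198
def down(psi,flip=False):
    s=-1 if flip else 1; y=s*np.array([-np.sin(psi),np.cos(psi),0]); z=np.array([0,0,-1.]); return np.c_[np.cross(y,z),y,z]
def hp(x,y,z): return np.array([HX+x*np.cos(YAW)-y*np.sin(YAW),HY+x*np.sin(YAW)+y*np.cos(YAW),z])
def st():
    o=r.observe(); print("t%.2f"%o["clock"],"p",np.round(o["ee_pos"],1),"F",np.round(o["contact_force"],1),"gap %.1f grip %.1f"%(o["finger_gap"],np.max(o["grip_force"])),flush=True); return o
E
python3 - <<'E'
from h import *
t,s=np.load("t.npy"),np.load("s.npy")
def blob(im,x,y,w,h):
    m=cv2.inRange(cv2.cvtColor(im[y:y+h,x:x+w].astype(np.uint8),cv2.COLOR_BGR2HSV),(5,150,60),(20,255,255)); n,l,S,c=cv2.connectedComponentsWithStats(m); i=1+S[1:,4].argmax(); print(S[i]+[x,y,0,0,0]); return c[i]+[x,y]
b=blob(s,272,184,33,22); a=blob(t,236,168,30,30); print(b,tri(a,b),onz("side",b,77.5))
for f in(0,1):
    R=down(YAW,f); print(f,np.round(r.ik(hp(0,0,72),R),2),np.round(r.ik(hp(85,0,33),R),2),np.round(r.ik([547,81,70],down(0.,f)),2))
print("start rot",np.round(r.observe()["eef_rot"],2).tolist())
E
```

```text
[276 184  16  22 275]
[242 175  16  16 188]
[283.84727273 193.62545455] (array([621.64212582,  80.97668455, 109.38443814]), np.float64(6.152692785647317)) [657.83080665 119.94338639  77.5       ]
0 [ 0.89  0.18 -0.62  2.    0.12  1.    1.58] [ 0.81  0.41 -0.6   1.83  0.28  0.98  1.46] [ 0.65  0.45 -1.01  1.85  0.43  1.08  1.05]
1 [ 0.7   0.16 -0.41  2.01  0.07  0.99 -1.52] [ 0.61  0.37 -0.36  1.84  0.16  0.96 -1.59] [ 0.54  0.38 -0.86  1.85  0.33  1.06 -2.02]
start rot [[0.93, 0.38, -0.0], [0.38, -0.93, -0.0], [-0.0, 0.0, -1.0]]
```

Run:
```python
from h import *
t,s=np.load("t.npy"),np.load("s.npy")
a=np.array([249.77,182.45])
hsv=cv2.cvtColor(s.astype(np.uint8),cv2.COLOR_BGR2HSV)[184:210,276:298]
print(hsv[::2,::2,0]);print(hsv[::2,::2,2])
R=down(YAW)
r.movep(hp(0,0,150),R); r.move_gripper(60); st()
print(r.movel(hp(0,0,72),R,feed=100,max_force=8)); st()
r.move_gripper(10,grasp_force=20); st()
cv2.imwrite("pics/t2.png",r.camera("top"));
```

```text
[[14 15 15 15 15 14 14 14 15 15 15]
 [14 14 15 15 15 15 14 13 15 15 15]
 [13 15 15 15 15 15 14 14 15 15 15]
 [13 15 15 15 15 15 14 14 15 15 15]
 [14 15 15 15 15 15 15 14 15 15 15]
 [14 15 15 15 13 15 15 14 15 15 15]
 [14 13 15 15 16 17 17 15 15 15 15]
 [15 14 14 15 17 20 18 16 15 20 16]
 [15 18 14 15 15 16 15 15 16 48 45]
 [19 47 21 15 15 15 15 15 25 51 48]
 [47 49 40 14 15 15 15 14 43 50 48]
 [46 50 50 36 16 16 17 42 50 48 48]
 [23 46 48 49 48 47 47 49 50 50 50]]
[[ 89 110 116 117 114 106  89 104 227 225 225]
 [ 89 108 115 117 113 105  87 122 227 226 225]
 [ 98 107 116 117 112 104  85 131 226 226 225]
 [109 106 118 133 129 112  84 150 227 225 225]
 [129 136 166 170 169 168 127 161 227 225 225]
 [159 164 167 170 176 194 178 165 226 225 225]
 [212 116 144 207 227 227 226 222 225 225 225]
 [226 219 154 223 226 226 226 223 203 225 225]
 [225 227 143 184 210 220 218 206 178 237 235]
 [224 237 123 142 181 192 192 147 163 238 236]
 [236 237 185 108 127 136 136 123 204 237 236]
 [227 237 238 179 121 124 127 188 238 236 235]
 [155 233 237 237 237 238 237 237 236 235 236]]
t3.44 p [ 458.3 -175.7  150. ] F [ 0.7 -0.2  0.2] gap 60.3 grip 0.0
False
t4.38 p [ 458.8 -175.8   72.5] F [-0.5 -0.3 -0.8] gap 59.7 grip 0.0
t5.14 p [ 458.3 -175.8   72. ] F [-0.6  0.1  0.5] gap 19.5 grip 20.0
```

The pin is gripped at 19.5 mm. Next I lift it, carry it over the notch and lower it.

Run:
```python
from h import *
R=down(YAW)
print("bun proj side",proj("side",np.array([629.8,81.1,77.5])), "tri",tri((249.8,182.4),(286.3,199.8)))
print(r.movel(hp(0,0,132),R,feed=60,max_force=12)); st()
print(r.movel(hp(0,66,132),R,feed=90)); st()
print(r.movel(hp(0,66,74.5),R,feed=60,max_force=4)); st()
a=np.hstack([cv2.resize(r.camera("top")[200:290,290:400],None,fx=4,fy=4),cv2.resize(r.camera("side")[210:300,270:360],None,fx=4,fy=4)])
cv2.imwrite("pics/p3.png",np.clip(255*(a/255.)**.6,0,255).astype('uint8'))
```

```text
bun proj side [286.55003261 200.73176941] tri (array([628.94111968,  80.93527259,  81.67172214]), np.float64(0.6357788358094724))
False
t6.34 p [ 458.  -175.6  131.5] F [ 0.1  0.2 -0.7] gap 19.2 grip 20.0
False
t7.22 p [ 471.2 -111.6  132. ] F [ 0.6 -1.2 -1.4] gap 19.9 grip 20.0
False
t8.33 p [ 471.7 -111.1   74.9] F [0.4 0.3 0.1] gap 19.0 grip 20.0
```

View pics/p3.png

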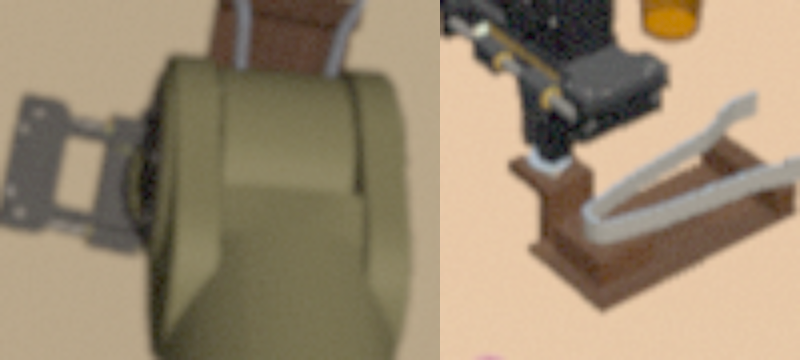

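The bun position agrees in both views. The side view shows the pin's flange (bright, about (545,160) in the crop) just over the fork, with the shank in the slot and the tongs still lying in the holder. I set it down until contact and release.

Run:
```python
from h import *
R=down(YAW)
print(r.movel(hp(0,66,71),R,feed=15,max_force=3)); st()
r.move_gripper(34); st()
r.movel(hp(0,66,140),R,feed=120); r.move_gripper(80)
r.movep(hp(85,0,170),R); st()
t=r.camera("top");a=np.hstack([cv2.resize(t[200:290,290:400],None,fx=4,fy=4),cv2.resize(r.camera("side")[210:300,270:360],None,fx=4,fy=4)])
cv2.imwrite("pics/p4.png",np.clip(255*(a/255.)**.6,0,255).astype('uint8'))
```

```text
True
t8.67 p [ 471.8 -111.2   73. ] F [ 0.3 -0.1  4.3] gap 19.4 grip 20.0
t9.27 p [ 470.9 -110.9   72. ] F [ 0.2 -0.3 -0. ] gap 33.9 grip 0.0
t11.52 p [ 541.9 -192.8  169.6] F [-1.3  1.2 -0.4] gap 80.0 grip 0.0
```

View pics/p4.png

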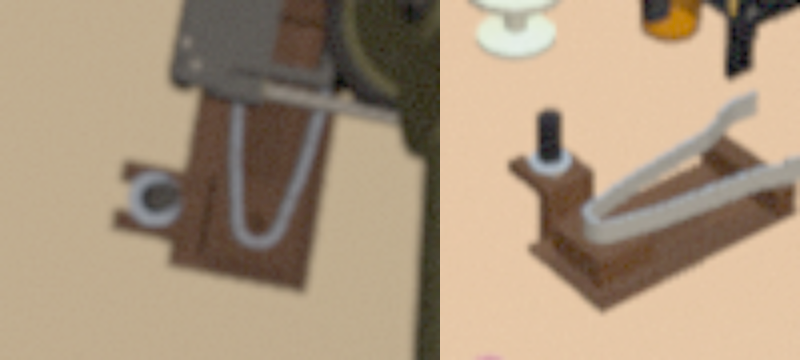

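The pin hangs upright in the fork with its flange on it (contact at the predicted height) and the tongs are free. Next I grip the arms at 85 mm and lift.

Run:
```python
from h import *
R=down(YAW)
print(r.movel(hp(85,0,33),R,feed=110,max_force=8)); st()
r.move_gripper(50,grasp_force=15); st()
print(r.movel(hp(85,0,160),R,feed=80)); st()
r.hold(.2)
t=r.camera("top");s=r.camera("side");a=np.hstack([cv2.resize(t[140:240,290:400],None,fx=4,fy=4),cv2.resize(s[170:270,280:370],None,fx=4,fy=4)])
cv2.imwrite("pics/p5.png",np.clip(255*(a/255.)**.6,0,255).astype('uint8'))
```

```text
False
t13.01 p [ 542.3 -192.6   33.8] F [0.1 0.1 0.6] gap 80.1 grip 0.0
t13.82 p [ 541.9 -192.4   33.2] F [0.3 0.7 1.5] gap 50.4 grip 6.1
False
t15.56 p [ 541.3 -192.3  159.4] F [ 0.7  0.  -1.4] gap 50.2 grip 5.1
```

View pics/p5.png

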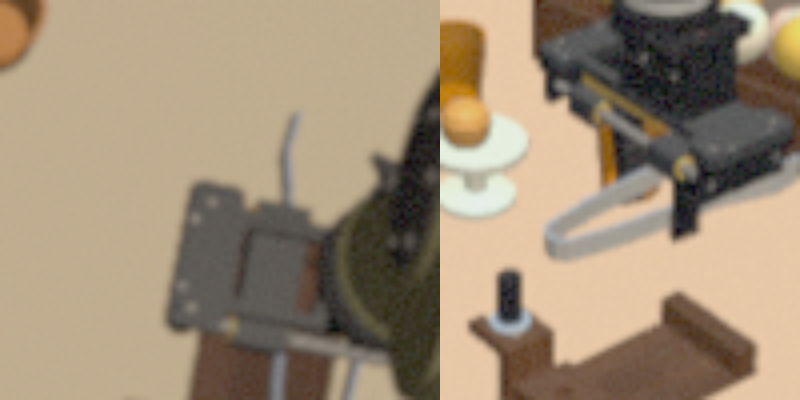

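The tongs hang level, squeezed to 50 mm, and the pin stays parked. Next I carry them above the bun.

Run:
```python
from h import *
R=down(0.)
r.movel([546.8,81.1,150],R,feed=110); r.hold(.3); st()
t=r.camera("top");s=r.camera("side");a=np.hstack([cv2.resize(t[155:255,200:300],None,fx=4,fy=4,interpolation=2),cv2.resize(s[130:230,220:320],None,fx=4,fy=4,interpolation=2)])
cv2.imwrite("pics/p6.png",np.clip(255*(a/255.)**.6,0,255).astype('uint8'))
for y in(32.5,-32.5): print(proj("top",np.array([629.8,81.1+y,150+15])))
```

```text
t18.80 p [546.8  81.  150. ] F [-0.3 -0.5 -1.2] gap 50.5 grip 5.1
[232.58173276 175.10298021]
[261.80278274 175.40524665]
```

View pics/p6.png

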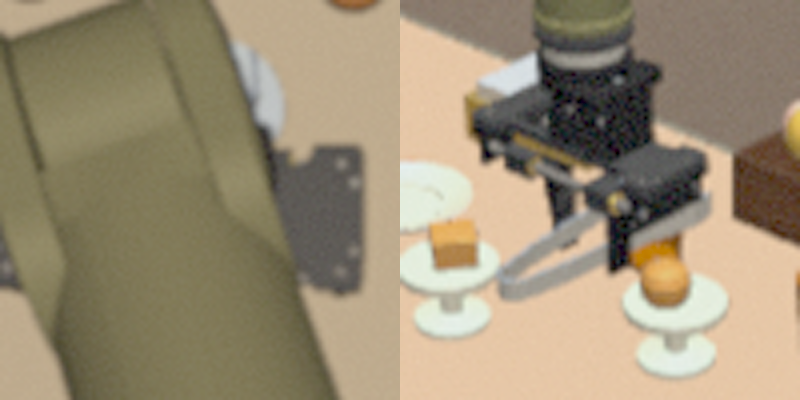

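The tongs are above the bun, and the right jaw shows over the stand at top-view (264,172). The bend is at side-view (245,200). I check this against projections, then lower with a force stop.

Run:
```python
from h import *
R=down(0.)
print("bend back, bottom/top",proj("side",np.array([546.8-85-14,81.1,147])),proj("side",np.array([546.8-85-14,81.1,165])),"R jaw end",proj("side",np.array([546.8+105,81.1-38,156])))
print(r.movel([546.8,81.1,69],R,feed=60,max_force=3)); r.hold(.2); st()
t=r.camera("top");s=r.camera("side");a=np.hstack([cv2.resize(t[155:255,200:300],None,fx=4,fy=4,interpolation=2),cv2.resize(s[160:235,240:315],None,fx=5.34,fy=5.34,interpolation=2)[:400,:400]])
cv2.imwrite("pics/p7.png",np.clip(255*(a/255.)**.6,0,255).astype('uint8'))
```

```text
bend back, bottom/top [245.96994913 204.54877917] [245.64170859 199.56098574] R jaw end [299.32297669 181.63103007]
False
t20.60 p [546.9  81.1  69.2] F [ 0.1 -0.  -0.9] gap 49.8 grip 5.1
```

View pics/p7.png

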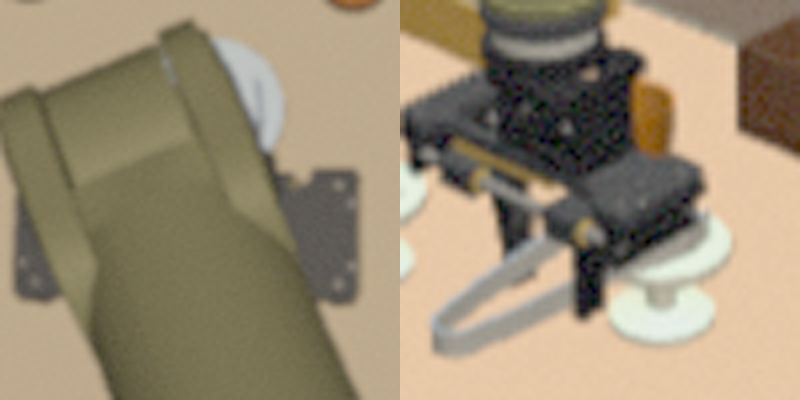

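The jaws are down around the bun without contact and clear of the stand top. I close them and expect 37–38 mm.

Run:
```python
from h import *
for g in(46,43,40.5): r.move_gripper(g,grasp_force=15); st()
r.move_gripper(25,grasp_force=15); r.hold(.2); o=st()
if 36<o["finger_gap"]<40:
    r.movel([546.8,81.1,74],feed=15); st()
    r.movel([546.8,81.1,171],feed=50); r.hold(.7); st()
t=r.camera("top");s=r.camera("side");a=np.hstack([cv2.resize(t[140:240,200:300],None,fx=4,fy=4,interpolation=2),cv2.resize(s[130:230,230:330],None,fx=4,fy=4,interpolation=2)])
cv2.imwrite("pics/p8.png",np.clip(255*(a/255.)**.6,0,255).astype('uint8'))
```

```text
t21.08 p [546.8  81.1  69. ] F [-0.3 -0.5 -1. ] gap 46.4 grip 5.5
t21.44 p [546.8  81.1  69. ] F [-0.8  0.  -0.7] gap 43.0 grip 5.9
t21.77 p [546.8  81.1  69. ] F [-0.4 -0.3 -0.7] gap 40.8 grip 6.2
t22.27 p [546.8  81.1  69. ] F [ 0.6 -0.5 -1.1] gap 35.7 grip 15.0
```

View pics/p8.png

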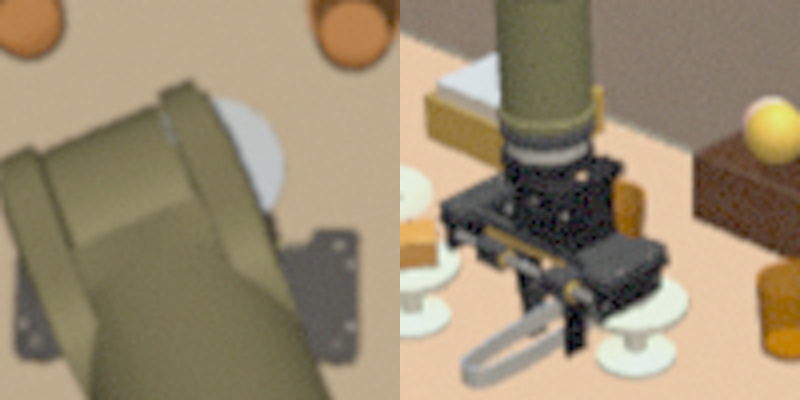

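The closure stopped at 35.7 mm with the full 15 N, far short of the empty end stop (about 25 mm), so the bun is between the jaws. I take repeat readings for the sensor noise, then lift.

Run:
```python
from h import *
def m(n=12):
    G=[];F=[]
    for _ in range(n): r.hold(.03); o=r.observe(); G.append(o["finger_gap"]);F.append(o["contact_force"][2])
    print("gap %.2f Fz %.2f"%(np.mean(G),np.mean(F))); return np.mean(G)
g=m()
if g>35:
    r.movel([546.8,81.1,79],feed=20); m()
    r.movel([546.8,81.1,170],feed=50); r.hold(.7); m(); st()
t=r.camera("top");s=r.camera("side");a=np.hstack([cv2.resize(t[130:230,200:300],None,fx=4,fy=4,interpolation=2),cv2.resize(s[120:220,240:340],None,fx=4,fy=4,interpolation=2)])
cv2.imwrite("pics/p9.png",np.clip(255*(a/255.)**.6,0,255).astype('uint8'))
```

```text
gap 35.69 Fz -1.05
gap 35.67 Fz -1.57
gap 35.60 Fz -1.71
t26.88 p [546.8  81.1 170. ] F [ 0.2 -0.7 -1.8] gap 35.5 grip 15.0
```

View pics/p9.png

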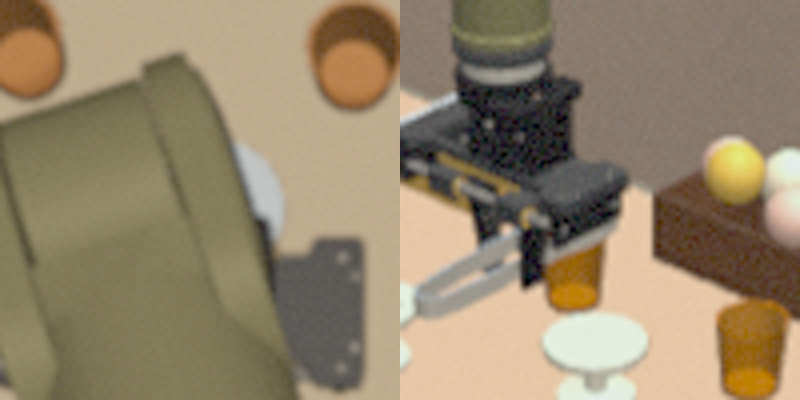

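The stand top is empty, the weight rose by about 0.6 N (the bun), and the grip is steady with the bun 101 mm up. I hand it in.

```bash
python3 -c "
from h import *
r.hold(.5); st(); print(r.job_done())"
```

```text
t27.48 p [546.8  81.1 170. ] F [ 0.5 -0.4 -0.6] gap 35.8 grip 15.0
the job is handed in; nothing more can be done
None
```

The job is handed in at 27.5 s: the pin hangs upright in the side notch and is let go, and the tongs hold the bun still, about 10 cm above its stand.

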